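# Clamp a welded connector in the leak-test nest with the torque-limited screw

### The job

Put the one welded connector (the orange body that already has its black cap on) upright and fully home in the aluminium nest of the leak-test fixture, then swing the clamp arm over it against its stop. Turn the knurled clamp head clockwise until its drag clutch first slips, stop there - within about an eighth of a turn of slipping - and let go, leaving the connector clamped. Go gently: do not ram the connector into the nest or push hard on the arm's bar, and leave the other parts and tools where they lie.

Things in the scene. Friction and masses are not known exactly. Their poses are not given: they have to be found in the camera images.
- connector: Welded connector, 30 g, 52 mm tall, upright on the table, in one of three places among the bare housings: orange barrel dia 26 mm from 0 to 16 mm up (bevelled foot), flange dia 33 mm with two ears (48 mm over them) from 16 to 20 mm, then neck and ribbed black cap, together grippable as a dia 25 mm cylinder from 20 to 52 mm. Only this one has a cap. Origin: centre of the underside, z up.
- fixture: Leak-test fixture, bolted down at a varying place and yaw. Steel base 120 mm (x) by 200 mm (y), 12 mm thick, reaching from y = -55 to +145 mm; origin on the underside, under the nest axis. The nest is at the origin; the upright pivot post of the swing arm (dia 24 mm) at x = 0, y = +95 mm, with a stop pin for the arm on its -x side. Top of the pivot bolt 105 mm above the table.
- nest: Round aluminium nest, cup 44 mm outside diameter, rim 30 mm above the table, foot 64 mm diameter and 6 mm thick. Origin on the nest axis, 12 mm above the table.
- nest_floor (a point): Centre of the floor of the nest's bore, 18 mm above the table. Bore dia 29 mm, 12 mm deep: the 26 mm barrel has 1.5 mm play all round. Seated, the connector's underside rests on this floor, its flange stands 4 mm above the rim and its cap top is 70 mm above the table. Any yaw of the connector will do.
- pivot (a point): Point on the vertical swing axis of the arm, 92 mm above the table.
- swing_arm (a joint): Swing angle of the clamp arm, rad: 0 = over the nest, hard against its stop; grows counter-clockwise from above; parked at 1.3 to 1.9. At 0 the arm points along the fixture's -y (post to nest), at pi/2 along its +x. Stiff pivot, 0.3 N m (3 to 6 N at the bar): stays where it is left. The screw is 95 mm from the pivot. Tightening clockwise pushes the arm against its stop.
- swing_bar: Aluminium bar of the swing arm, 20 mm wide, 84 to 100 mm above the table, from the dia 34 mm hub on the post to a dia 32 mm boss under the clamp screw. Origin on the pivot axis at the bar's underside; it runs along its own -y. Can be pushed on its side faces; more than 40 N on it is too much.
- bar_mid (a point): Point inside the bar, 60 mm from the pivot axis, at mid thickness (92 mm above the table). The screw head does not overhang the bar here.
- foot: Rubber-faced clamp foot, dia 20 mm, under the boss. It does not rotate; it goes down 12 mm per clockwise turn of the collar (1.9 mm per rad) and, at the slip, presses with about 40 N; the screw does not run back when let go. With the arm over the seated connector it starts 1.9 to 3.8 mm above the cap: 1.0 to 2.0 rad of turning. Origin: centre of its lower face.
- head_grip (a point): Centre of the knurled screw head, on its vertical axis, 128 mm above the table. Head: cylinder dia 28 mm, 116 to 140 mm up, clear all round; stays at this height. Clockwise from above tightens, turning back loosens; any grip yaw. Turning takes 0.09 N m while the foot is clear, rises over about 0.5 rad once it bears; the clutch slips at a steady 0.17 N m. Head sprung on the clutch, 1.2 N m/rad.
- clutch_line (a point): Dark index line on the clutch ring just under the head (dia 24 mm, 112.5 to 116 mm up), 12 mm from the screw axis, on the ring's own x axis, z up. The ring drives the steel collar below it (dia 20 mm, 100 to 112 mm up), which lowers the foot, through the drag clutch. The collar's index pip (collar_c1, 10.5 mm from the axis) starts in line with it and lags behind as the clutch slips clockwise.
- housing_a: Bare orange housing without cap, 40 mm tall, flange 33 mm (48 mm over ears); leave alone. Origin at its underside.
- housing_b: Bare orange housing like housing_a; leave alone.
- cap_a: Loose black cap, open cup 25 mm diameter, 21 mm tall; leave alone. Origin at its underside.
- cap_b: Loose black cap like cap_a; leave alone.
- hex_key: L-shaped steel hex key, 106 by 38 mm, 6 mm thick, lying flat; leave alone. Origin near the middle of the long leg, on the table.
- strap: Slotted steel clamp strap 28 x 120 x 10 mm lying flat; leave alone. Origin at its underside.
- shim_plate: Aluminium plate 60 x 80 x 5 mm lying flat; leave alone. Origin at its underside.
Things that resemble listed ones, but are neither listed nor needed, are in the scene too. What is shaped like the connector but turquoise is not meant.

How it is judged:
On the way, in this order (a step that is already met when the one before it is completed fails the run):
1. the connector stands upright and fully home in the nest (horizontal distance between connector and nest_floor below 0.003 m and z of connector in the frame of nest_floor below 0.0025 m and angle between connector's own z axis and vertical below 0.06 rad), for 0.3 s.
2. the clamp arm is over the connector, against its stop (all of step 1 and value of joint swing_arm below 0.05 rad), for 0.2 s.
3. the foot bears on the cap and the clutch has begun to slip (all of step 2 and contact force between foot and connector above 15 N and y of collar_c1 in the frame of clutch_line above 0.00105 m), for 0.1 s.
At the end, for the whole second after the job is handed in: Connector upright (3.4 deg), centred within 3 mm, within 2.5 mm of the nest floor, at rest; swing arm within 0.05 rad of its stop; foot presses the cap with over 15 N; clutch ring slipped clockwise ahead of the collar by 6 to 45 deg (all of step 3 and y of collar_c1 in the frame of clutch_line below 0.00742 m and linear speed of connector below 0.01 m/s); the robot touches nothing.
It fails at once if the clutch slipped more than an eighth of a turn (45 degrees) past the first slip (y of collar_c1 in the frame of clutch_line above 0.00742 m).
It fails at once if the connector was rammed into the nest with more than 70 N (contact force between connector and nest above 70 N).
It fails at once if the swing bar was pushed or leaned on with more than 40 N (contact force between swing_bar and the fingers above 40 N or contact force between swing_bar and the arm above 40 N).
It fails at once if a bystander was moved by more than 15 mm (distance of any of housing_a, housing_b, cap_a, cap_b, hex_key, strap, shim_plate from where it was at the start of the episode above 0.015 m).
It also fails if it takes over 72 s, if anything falls off the work surface, if the arm or the gripper's body presses on something with over 40 N, if the wrist force passes 120 N, or if a joint passes its speed limit or range.

### The arm

A 6-joint arm with a two-finger parallel gripper is mounted at the origin on the work surface. World frame = base frame: x ahead of the robot, y to its left, z up, the work surface at z = 0. Lengths are in m, angles in rad, forces in N, time in s.
With the tool pointing down it reaches from about 0.35 to 0.975 m from the base axis. Payload 17.4 kg.
Tool frame: the origin (TCP) lies at the very end of the fingers, on their centre line; the grasp point (between the pads) lies 19 mm behind it; x points along the fingers, y is the direction in which the jaws open and shut, and the axes are right-handed (so a half turn about x gives the same grasp; the last joint's range is limited). The gripper opens to 85 mm and grips with 20 to 120 N. Pads are 22 mm wide; open, the fingers measure 114 mm over their backs; the gripper's body (76 mm by 85 mm) begins 54 mm behind the grasp point. The pads swing forward as they close: fully open they stand 13 mm farther back than shut.
Start: joints at [-1.371, 0.116, 1.442, -0, 1.584, -0.038], TCP at [0.159, -0.656, 0.231] pointing down, gripper open.
Joint ranges: [-2.83, 2.83], [-0.83, 2.19], [0.07, 2.5], [-1.14, 4.28], [0.01, 3], [-2.97, 2.97]. Speed limits (rad/s): [1.89, 1.89, 2.22, 3.14, 3.14, 3.14].

### API

Orientations are given as a 3x3 rotation matrix whose columns are the frame's x, y, z axes.
In Python, from rig import readout, grab_frame, camera_params, robot gives the robot as it stands.
- The arm moves only by the tool arm_command, never from a script. Its argument "plan" is one flat list of numbers, 6 for each row, row after row: the shift along the tool's x, y, z in mm, then the turn, a rotation vector about the tool's x, y, z in degrees. In form: [dx, dy, dz, ax, ay, az, dx, dy, dz, ax, ay, az, ...]. A call has 1 to 20 rows; each row shifts and turns the pose as measured when the row begins, along the tool's axes as they then stand; what a row does not reach is not made up. A row lasts 1/12 s, in which the tool goes at most 41.7 mm and 7.16 degrees, less where a joint would pass 70% of its speed; a pose out of reach is approached as far as the arm can. A call is refused whole if a number of a shift passes 41.7 or a number of a turn 7.16, either way. A call with a gripper value outside its range is refused whole. "fingers" is the opening, from 0 (shut) to 1 (fully open), set as the call begins (left out, the last holds). The fingers move at their own pace and stop on an object; the grip force is fixed at half the most. Time passes only in rows, so rows that do not move let the fingers close. It gives the time, the measured TCP pose, the force and the opening at its end, in the units of the state.
- readout.sense(): the state, without advancing time (a new reading comes with each control period).
- grab_frame(name): name is "scene" or "top" or "wrist"; returns (picture, depth): 384x512x3 uint8, blue, green, red; 384x512 float32, m along the optical axis (not along the pixel's ray), 0 where there is no reading.
- camera_params(name): a dict with "fx", "fy", "cx", "cy" (pixels), "view" (4x4, takes a point from world to camera coordinates). Camera axes: x right, y down, z forward; pixel columns grow to the right and rows downward; lengths in m; the calibration is good to about 2 mm. A picture is of the moment at which its call begins: read the wrist's pose just before it. camera_params takes no time and is no camera call; for the wrist camera it gives the pose at the moment of the call.
- robot.finish_job(): hands the job in, once; it reports no verdict.
The state is a dict: "t": time; "q": joint angles; "joint_velocities": joint speeds; "joint_efforts": joint torques, N m; "position": TCP position; "orientation": TCP orientation; "wrist_force": force on the tool from outside, world axes, zero at the start; "ft_torque": the same for the moment, N m; "finger_gap": finger opening in m.
Only numpy, scipy, OpenCV 4.12 (cv2) and the standard library are available. Lean on these libraries where they do the work, as an engineer would, in place of code of your own. Each camera call takes 0.05 s, during which the arm holds its last target.

## Working session

There is one attempt and no reset: what is moved stays moved. The work goes in short steps, Python scripts to look and compute and a tool call to move; the robot and the scene stay as the last step left them, time stands still between calls to the robot, and variables do not carry over. Pictures are saved under pics/ and viewed, and the job is handed in when it is done.

Besides the shell and the picture viewer there is one more tool, called after "Emit:" as name(argument=value, ...) on one line, values as JSON. arm_command: Moves the arm, as the interface text tells. Its arguments: {"type":"object","properties":{"plan":{"type":"array","items":{"type":"number"}},"fingers":{"type":"number"}},"required":["plan"]}

```bash
ls; mkdir -p pics
python3 - <<'E'
from rig import readout, grab_frame, camera_params, robot
import cv2,numpy as np
s=readout.sense()
for k,v in s.items(): print(k,np.round(v,3).tolist())
for n in ("scene","top","wrist"):
    p=camera_params(n); print(n,{k:np.round(v,3).tolist() for k,v in p.items()})
    im,d=grab_frame(n); cv2.imwrite(f"pics/{n}0.png",im); np.save(f"{n}0.npy",d)
    import pickle; pickle.dump((im,d,p),open(f"{n}0.pkl","wb"))
E
```

```text
pics
t 0.0
q [-1.371, 0.117, 1.442, 0.0, 1.584, -0.038]
joint_velocities [0.0, -0.001, 0.001, 0.001, 0.001, 0.0]
joint_efforts [0.0, -73.199, -63.249, -0.0, 0.006, -0.0]
position [0.159, -0.656, 0.231]
orientation [[-0.0, 0.236, -0.972], [0.001, -0.972, -0.236], [-1.0, -0.001, -0.0]]
wrist_force [0.407, -0.067, 0.076]
ft_torque [0.021, 0.043, 0.004]
finger_gap 0.085
scene {'fx': 383.203, 'fy': 383.203, 'cx': 259.155, 'cy': 198.618, 'view': [[0.418, 0.909, 0.006, -0.296], [0.736, -0.335, -0.589, -0.373], [-0.533, 0.25, -0.808, 1.266], [0.0, 0.0, 0.0, 1.0]]}
top {'fx': 367.074, 'fy': 367.074, 'cx': 255.237, 'cy': 187.168, 'view': [[-0.006, -1.0, 0.012, 0.037], [-0.981, 0.004, -0.195, 0.606], [0.195, -0.013, -0.981, 0.811], [0.0, 0.0, 0.0, 1.0]]}
wrist {'fx': 294.669, 'fy': 294.669, 'cx': 251.04, 'cy': 192.108, 'view': [[0.237, -0.972, -0.001, -0.674], [-0.921, -0.225, 0.317, -0.042], [-0.309, -0.074, -0.948, 0.38], [0.0, 0.0, 0.0, 1.0]]}
```

View pics/scene0.png

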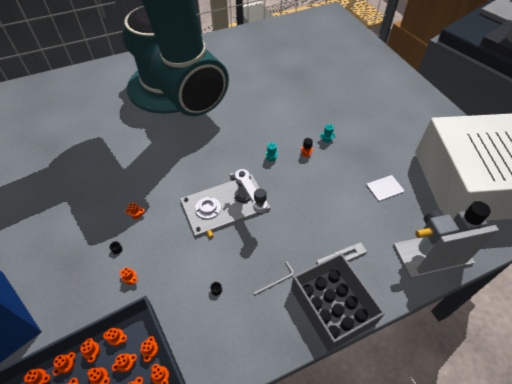

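View pics/top0.png

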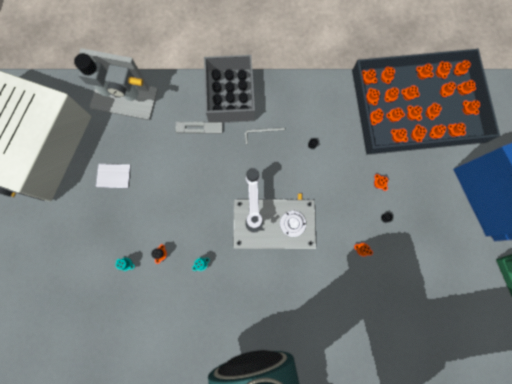

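View pics/wrist0.png

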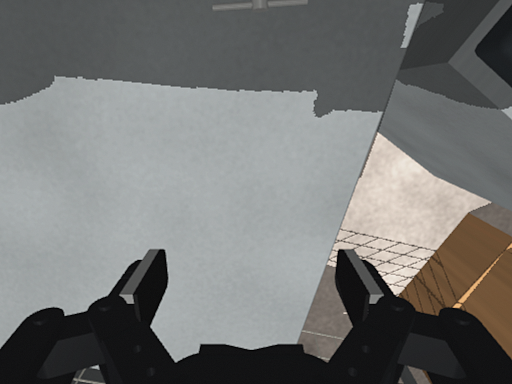

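The top view shows the only capped orange part at (160,253), flanked by turquoise look-alikes at (124,264) and (201,264). The bare housings are at (381,181) and (363,249). The nest is at (292,224), the post at (255,222), and the arm points up-image with its head at (252,175). I'll confirm the connector in a crop and measure.

```bash
cat > h.py <<'E'
import numpy as np,cv2,pickle
def ray(p,u,v):
    V=np.array(p["view"]);R=V[:3,:3];t=V[:3,3]
    return -R.T@t, R.T@np.array([(u-p["cx"])/p["fx"],(v-p["cy"])/p["fy"],1.0])
def onplane(p,u,v,z):
    o,d=ray(p,u,v); return o+d*(z-o[2])/d[2]
def proj(p,X):
    V=np.array(p["view"]);c=V[:3,:3]@np.asarray(X,float)+V[:3,3]
    return np.array([p["fx"]*c[0]/c[2]+p["cx"],p["fy"]*c[1]/c[2]+p["cy"]])
def cloud(d,p):
    v,u=np.mgrid[0:d.shape[0],0:d.shape[1]]
    V=np.array(p["view"]);R=V[:3,:3];t=V[:3,3]
    c=np.stack([(u-p["cx"])/p["fx"]*d,(v-p["cy"])/p["fy"]*d,d],-1)
    X=(c-t)@R; X[d<=0]=np.nan
    return X
def tri(obs):
    A=np.zeros((3,3));b=np.zeros(3)
    for p,u,v in obs:
        o,d=ray(p,u,v);d=d/np.linalg.norm(d);M=np.eye(3)-np.outer(d,d);A+=M;b+=M@o
    return np.linalg.solve(A,b)
def blobs(mask,mn=8):
    n,l,s,c=cv2.connectedComponentsWithStats(mask.astype(np.uint8))
    return [(np.round(c[i],1).tolist(),s[i].tolist()) for i in range(1,n) if s[i][4]>=mn]
E
python3 - <<'E'
from h import *
T=pickle.load(open("top0.pkl","rb"));S=pickle.load(open("scene0.pkl","rb"))
for n,(im,d,p) in (("top",T),("scene",S)):
    X=cloud(d,p)
    hsv=cv2.cvtColor(im,cv2.COLOR_BGR2HSV).astype(int)
    org=((hsv[...,0]<15)&(hsv[...,1]>150)&(hsv[...,2]>100))
    print(n,"orange",[b for b in blobs(org) ][:30])
    m=np.isfinite(X[...,2])
    for lo,hi in ((.095,.103),(.1,.108),(.13,.15),(.008,.015),(.026,.034)):
        mm=m&(X[...,2]>lo)&(X[...,2]<hi)&(X[...,0]>.3)&(X[...,0]<.75)&(abs(X[...,1])<.3)
        print(lo,hi,[(b,np.round(np.nanmean(X[mm],0),3)) for b in blobs(mm,10)])
ims=[]
im=T[0];a=cv2.resize(im[225:285,105:225],None,fx=4,fy=4,interpolation=cv2.INTER_CUBIC)
b=cv2.resize(im[155:260,215:335],None,fx=4,fy=4,interpolation=cv2.INTER_CUBIC)
cv2.imwrite("pics/c_top.png",np.vstack([a,b])[:600] if 0 else cv2.resize(np.vstack([a,b]),(436,600)))
im=S[0];a=cv2.resize(im[115:175,250:350],None,fx=4,fy=4,interpolation=cv2.INTER_CUBIC)
b=cv2.resize(im[160:245,175:275],None,fx=4,fy=4,interpolation=cv2.INTER_CUBIC)
cv2.imwrite("pics/c_scene.png",np.vstack([a,b]))
E
```

```text
top orange [([443.1, 69.3], [436, 61, 16, 18, 205]), ([461.8, 67.4], [454, 60, 17, 16, 195]), ([424.8, 71.0], [416, 63, 18, 16, 211]), ([387.6, 74.6], [381, 66, 14, 18, 184]), ([369.1, 76.3], [362, 69, 15, 16, 186]), ([457.6, 88.0], [440, 80, 36, 17, 389]), ([410.1, 92.4], [401, 85, 19, 15, 196]), ([391.2, 94.4], [384, 87, 15, 15, 167]), ([372.5, 96.1], [366, 88, 14, 18, 186]), ([471.1, 107.0], [463, 100, 18, 15, 228]), ([433.1, 110.8], [426, 103, 16, 17, 187]), ([414.0, 112.6], [407, 105, 15, 16, 199]), ([376.2, 116.4], [370, 108, 14, 17, 170]), ([395.1, 114.5], [386, 108, 19, 14, 184]), ([447.7, 130.2], [429, 123, 37, 16, 399]), ([418.3, 133.0], [411, 125, 16, 17, 196]), ([399.1, 135.0], [391, 129, 17, 14, 201]), ([380.6, 181.8], [374, 174, 14, 17, 171]), ([362.5, 249.1], [354, 243, 19, 13, 160]), ([161.3, 254.4], [155, 245, 12, 18, 78])]
0.095 0.103 [(([253.6, 204.0], [246, 176, 16, 52, 440]), array([0.559, 0.038, 0.1  ]))]
0.1 0.108 [(([250.6, 187.1], [249, 185, 6, 5, 11]), array([0.555, 0.039, 0.102])), (([254.1, 209.4], [247, 189, 15, 38, 175]), array([0.555, 0.039, 0.102])), (
[... 1999 characters left out ...]
)), (([139.3, 311.5], [130, 307, 19, 10, 35]), array([ 0.547, -0.049,  0.013])), (([134.2, 318.9], [131, 317, 7, 5, 13]), array([ 0.547, -0.049,  0.013]))]
0.026 0.034 [(([307.5, 149.0], [304, 148, 8, 3, 13]), array([ 0.551, -0.078,  0.03 ])), (([271.6, 154.2], [268, 153, 8, 3, 16]), array([ 0.551, -0.078,  0.03 ])), (([242.8, 195.1], [239, 194, 9, 3, 16]), array([ 0.551, -0.078,  0.03 ])), (([207.6, 205.3], [199, 198, 18, 16, 133]), array([ 0.551, -0.078,  0.03 ])), (([135.2, 210.7], [130, 207, 10, 7, 19]), array([ 0.551, -0.078,  0.03 ])), (([129.4, 276.2], [124, 272, 10, 8, 18]), array([ 0.551, -0.078,  0.03 ])), (([136.9, 308.0], [128, 303, 19, 11, 37]), array([ 0.551, -0.078,  0.03 ]))]
```

View pics/c_top.png

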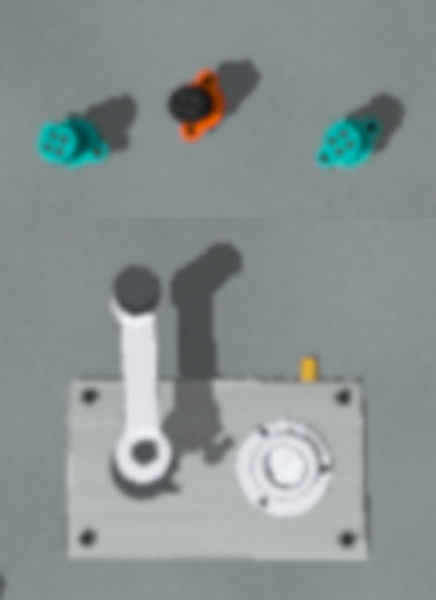

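View pics/c_scene.png

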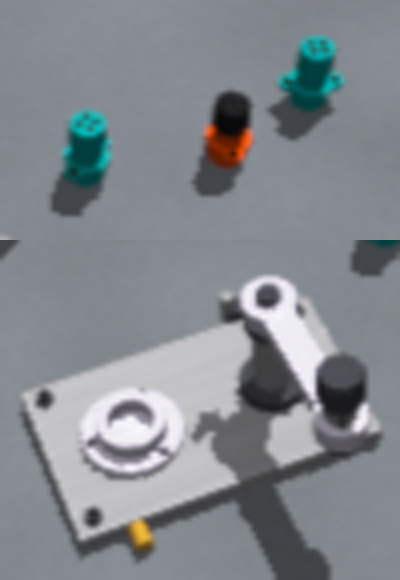

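The crops confirm it: the orange body with the black cap at top (160,253) / scene (307,148) is the connector. The other two are turquoise. Now coarse positions.

Run:
```python
from h import *
from scipy.optimize import least_squares
T=pickle.load(open("top0.pkl","rb"));S=pickle.load(open("scene0.pkl","rb"));W=pickle.load(open("wrist0.pkl","rb"))
def circ(P):
    r=least_squares(lambda a:np.hypot(P[:,0]-a[0],P[:,1]-a[1])-a[2],[*P.mean(0),.02],loss='soft_l1',f_scale=.002);return np.round(r.x,4)
for n,(im,d,p) in (("top",T),("scene",S)):
    X=cloud(d,p);hsv=cv2.cvtColor(im,cv2.COLOR_BGR2HSV).astype(int)
    c0=np.array([.53,-.06])
    m=(abs(X[...,2]-.030)<.003)&(np.hypot(X[...,0]-.53,X[...,1]+.06)<.06)
    P=X[m];print(n,"nest rim",P.mean(0).round(4),circ(P[:,:2]))
    m=(X[...,2]>.095)&(X[...,2]<.11)&(np.hypot(X[...,0]-.53,X[...,1]-.04)<.1);P=X[m]
    print(" bar",np.min(P,0).round(3),np.max(P,0).round(3)); 
    m=(X[...,2]>.136)&(X[...,2]<.146)&(np.hypot(X[...,0]-.62,X[...,1]-.04)<.05);P=X[m]
    print(" head",P.mean(0).round(4))
    m=(X[...,2]>.046)&(X[...,2]<.058)&(abs(X[...,0]-.45)<.1)&(X[...,1]>.15)&(X[...,1]<.4)&(hsv[...,2]<80);P=X[m]
    print(" cap",len(P),P.mean(0).round(4), np.array(blobs(m),dtype=object))
    o,_=ray(p,0,0);print(" cam",o.round(3))
p=W[2];o,dd=ray(p,p["cx"],p["cy"]);print("wcam",o.round(3),dd.round(3))
```

```text
top nest rim [ 0.5226 -0.0573  0.0297] [ 0.5236 -0.0572  0.0181]
 bar [0.507 0.014 0.095] [0.625 0.056 0.108]
 head [0.6196 0.0412 0.1395]
 cap 83 [0.4541 0.2617 0.0515] [[list([156.9, 253.0]) list([152, 249, 11, 9, 83])]]
 cam [0.437 0.045 0.913]
scene nest rim [ 0.5285 -0.0569  0.0309] [ 0.5277 -0.0565  0.0182]
 bar [0.508 0.013 0.095] [0.63  0.057 0.109]
 head [0.6231 0.041  0.141 ]
 cap 74 [0.4539 0.2544 0.0515] [[list([307.8, 141.8]) list([304, 138, 9, 9, 60])]
 [list([271.6, 149.8]) list([269, 149, 7, 3, 9])]]
 cam [ 1.074 -0.172  0.805]
wcam [ 0.238 -0.636  0.373] [-0.309 -0.074 -0.948]
```

Emit:
arm_command(plan=[0,-6,-40,-3.5,0,0,0,-6,-40,-3.5,0,0,0,-6,-40,-3.5,0,0,0,-6,-40,-3.5,0,0,0,-6,-40,-3.5,0,0,0,-6,-40,-3.5,0,0,0,-6,-40,-3.5,0,0,0,-6,-40,-3.5,0,0,0,-6,-40,-3.5,0,0,0,-6,-40,-3.5,0,0,0,-6,-40,-3.5,0,0,0,-6,-40,-3.5,0,0,0,-6,-40,-3.5,0,0,0,-6,-40,-3.5,0,0,0,-6,-40,-3.5,0,0])

```text
t: 1.4
position: [0.5616, -0.2167, 0.2252]
orientation: [[-0.006, 0.927, -0.376], [0.006, -0.376, -0.927], [-1.0, -0.008, -0.004]]
wrist_force: [0.5, -1.5, 1.2]
finger_gap: 0.0854
```

Emit:
arm_command(plan=[0,-18,-36,-3.5,0,0,0,-18,-36,-3.5,0,0,0,-18,-36,-3.5,0,0,0,-18,-36,-3.5,0,0,0,0,0,0,0,0])

```text
t: 1.82
position: [0.5331, -0.0476, 0.2244]
orientation: [[-0.008, 0.993, -0.119], [0.009, -0.119, -0.993], [-1.0, -0.009, -0.008]]
wrist_force: [-0.5, -0.3, 0.2]
finger_gap: 0.0858
```

```bash
cat > snap.py <<'E'
import sys
from h import *
from rig import readout, grab_frame, camera_params, robot
n,tag=sys.argv[1:3]
p=camera_params(n);s=readout.sense();im,d=grab_frame(n)
pickle.dump((im,d,p),open(tag+".pkl","wb"));cv2.imwrite(f"pics/{tag}.png",im)
print(s["t"],np.round(s["position"],4),np.round(s["orientation"],3).tolist())
E
python3 snap.py wrist w1
```

```text
1.8167 [ 0.5331 -0.0476  0.2244] [[-0.008, 0.993, -0.119], [0.009, -0.119, -0.993], [-1.0, -0.009, -0.008]]
```

View pics/w1.png

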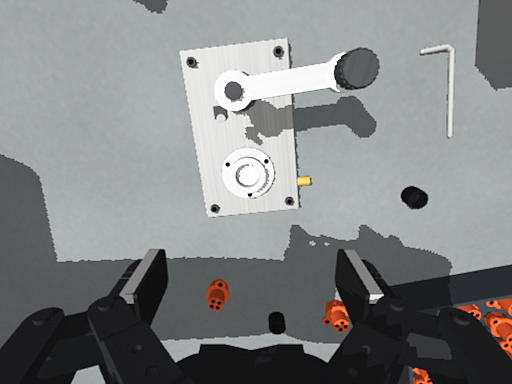

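The wrist view shows the nest at (248,174), the pivot at (233,91) and the head at (357,68), all clear. I'll measure them from a crop.

Run:
```python
from h import *
im,d,p=pickle.load(open("w1.pkl","rb"))
from scipy.optimize import least_squares
X=cloud(d,p)
def circ(P):
    r=least_squares(lambda a:np.hypot(P[:,0]-a[0],P[:,1]-a[1])-a[2],[*P.mean(0),.02],loss='soft_l1',f_scale=.001);return np.round(r.x,4),len(P)
near=np.hypot(X[...,0]-.525,X[...,1]+.057)<.05
for lo,hi in ((.027,.033),(.016,.02)):
    m=near&(X[...,2]>lo)&(X[...,2]<hi);P=X[m]
    cs,_=cv2.findContours(m.astype(np.uint8),cv2.RETR_CCOMP,cv2.CHAIN_APPROX_NONE)
    print(lo,P.mean(0).round(4),np.median(P[:,2]))
    for c in cs:
        if len(c)>15:
            (cx,cy),ax,a=cv2.fitEllipse(c); print("  ell",round(cx,1),round(cy,1),np.round(ax,1),onplane(p,cx,cy,np.median(P[:,2])).round(4))
for nm,c,z in (("hub",(.53,.037),(.095,.112)),("head",(.62,.04),(.134,.146))):
    m=(np.hypot(X[...,0]-c[0],X[...,1]-c[1])<.04)&(X[...,2]>z[0])&(X[...,2]<z[1]);P=X[m]
    print(nm,P.mean(0).round(4),np.median(P[:,2]).round(4),blobs(m,20))
    cs,_=cv2.findContours(m.astype(np.uint8),cv2.RETR_EXTERNAL,cv2.CHAIN_APPROX_NONE)
    c=max(cs,key=len);(cx,cy),ax,a=cv2.fitEllipse(c);print("  ell",cx,cy,ax,onplane(p,cx,cy,np.median(P[:,2])).round(4))
g=cv2.resize(im[135:215,200:300],None,fx=6,fy=6,interpolation=cv2.INTER_CUBIC);cv2.imwrite("pics/w1c.png",g)
```

```text
0.027 [ 0.5265 -0.0552  0.0297] 0.02977701649474032
  ell 247.9 175.3 [34.6 35.7] [ 0.5264 -0.0552  0.0298]
  ell 247.8 175.5 [23.7 24.9] [ 0.5263 -0.0554  0.0298]
0.016 [ 0.5266 -0.0538  0.0181] 0.018103794442382037
  ell 247.9 174.6 [20.3 22.3] [ 0.526  -0.0574  0.0181]
  ell 248.1 172.6 [49.5 50.8] [ 0.5264 -0.0549  0.0181]
  ell 247.9 174.8 [37.4 37.7] [ 0.5259 -0.0576  0.0181]
hub [0.5375 0.0388 0.1006] 0.1002 [([246.7, 88.5], [215, 70, 70, 42, 2031]), ([220.9, 118.7], [217, 114, 9, 10, 61])]
  ell 245.9613800048828 88.62902069091797 (37.01597595214844, 75.4083480834961) [0.5376 0.0395 0.1002]
head [0.6205 0.0425 0.1397] 0.14 [([359.4, 68.4], [339, 48, 41, 42, 1297])]
  ell 359.4059753417969 68.36773681640625 (37.32366180419922, 42.40408706665039) [0.6204 0.0426 0.14  ]
```

View pics/w1c.png

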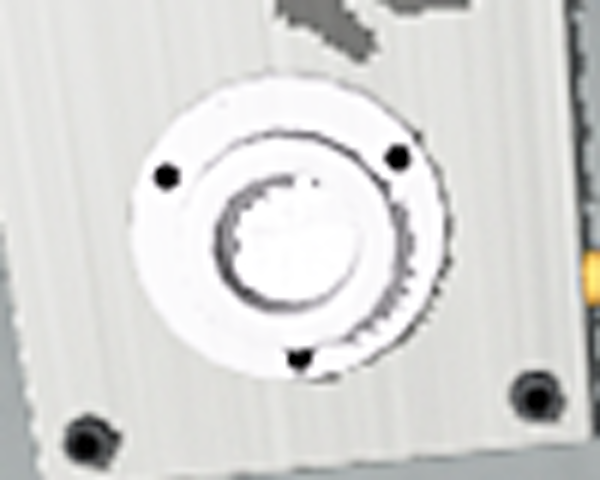

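Emit:
arm_command(plan=[0,-1.5,-29,-3.5,0,0,5,-1.5,-29,-3.5,0,0,5,-1.5,-29,-3.5,0,0,5,-1.5,-29,-3.5,0,0,5,-1.5,-29,-3.5,0,0,5,-1.5,-29,-3.5,0,0,5,-1.5,-29,-3.5,0,0,5,-1.5,-29,-3.5,0,0,5,-1.5,-29,-3.5,0,0,5,-1.5,-29,-3.5,0,0,5,-1.5,-29,-3.5,0,0,0,0,0,0,0,0])

```text
t: 2.87
position: [0.4591, 0.2604, 0.1724]
orientation: [[-0.009, 0.844, 0.536], [0.004, 0.536, -0.844], [-1.0, -0.005, -0.008]]
wrist_force: [0.6, -0.7, -0.4]
finger_gap: 0.0853
```

```bash
python3 snap.py wrist w2
python3 - <<'E'
from h import *
im,d,p=pickle.load(open("w2.pkl","rb"));X=cloud(d,p)
m=(abs(X[...,2]-.052)<.004)&(im.max(-1)<90)&(np.hypot(X[...,0]-.454,X[...,1]-.26)<.04)
print(X[m].mean(0).round(4),blobs(m,20))
cs,_=cv2.findContours(m.astype(np.uint8),cv2.RETR_EXTERNAL,cv2.CHAIN_APPROX_NONE)
c=max(cs,key=len);(cx,cy),ax,a=cv2.fitEllipse(c);print(cx,cy,ax,onplane(p,cx,cy,.052).round(4))
E
```

```text
2.8667 [0.4591 0.2604 0.1724] [[-0.009, 0.844, 0.536], [0.004, 0.536, -0.844], [-1.0, -0.005, -0.008]]
[0.4547 0.2656 0.0521] [([250.7, 180.2], [238, 168, 26, 26, 532])]
250.6607666015625 180.23797607421875 (25.11237144470215, 25.232376098632812) [0.4547 0.2656 0.052 ]
```

View pics/w2.png

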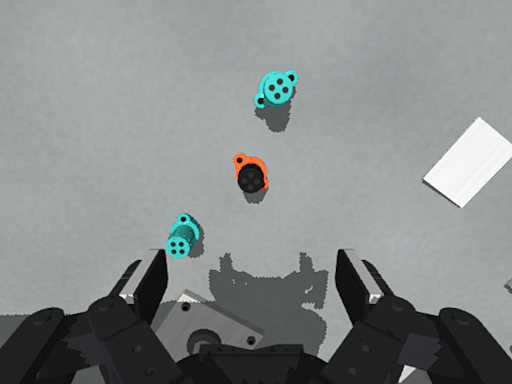

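Emit:
arm_command(plan=[0,-1,-7,0,-0.5,0.3,0,0,0,0,0,0,30,0,0,0,0,0,30,0,0,0,0,0,25,0,0,0,0,0,0,0,0,0,0,0], fingers=0.7)

```text
t: 3.42
position: [0.46, 0.2609, 0.0879]
orientation: [[0.008, 0.851, 0.525], [-0.001, 0.525, -0.851], [-1.0, 0.007, 0.005]]
wrist_force: [-0.5, -1.0, -0.8]
finger_gap: 0.0595
```

```bash
python3 snap.py wrist w3
python3 - <<'E'
from h import *
im,d,p=pickle.load(open("w3.pkl","rb"));X=cloud(d,p)
m=(abs(X[...,2]-.052)<.004)&(im.max(-1)<90)&(np.hypot(X[...,0]-.454,X[...,1]-.265)<.02)
print(X[m].mean(0).round(4),blobs(m,20))
cs,_=cv2.findContours(m.astype(np.uint8),cv2.RETR_EXTERNAL,cv2.CHAIN_APPROX_NONE)
c=max(cs,key=len);(cx,cy),ax,a=cv2.fitEllipse(c);print(cx,cy,ax,onplane(p,cx,cy,.052).round(4))
E
```

```text
3.4167 [0.46   0.2609 0.0879] [[0.008, 0.851, 0.525], [-0.001, 0.525, -0.851], [-1.0, 0.007, 0.005]]
[0.4543 0.266  0.0519] [([247.4, 214.1], [229, 196, 38, 37, 1037])]
247.44671630859375 214.11827087402344 (34.88568115234375, 36.065223693847656) [0.4543 0.266  0.052 ]
```

View pics/w3.png

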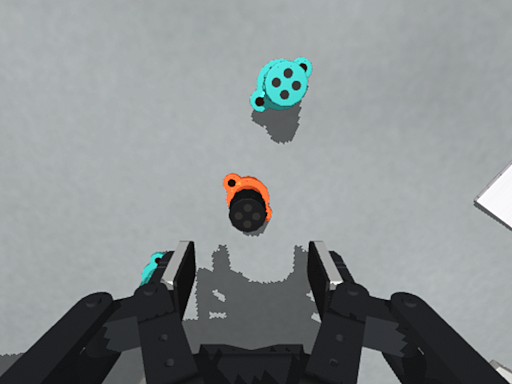

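Emit:
arm_command(plan=[0,-2.2,-7.3,0,0.2,-0.2,0,0,0,0,0,0])

```text
t: 3.63
position: [0.456, 0.2661, 0.0932]
orientation: [[0.006, 0.853, 0.522], [0.002, 0.522, -0.853], [-1.0, 0.007, 0.002]]
wrist_force: [0.4, -0.6, -0.3]
finger_gap: 0.0598
```

Emit:
arm_command(plan=[15,-1.5,-0.5,0,0,0,15,0,0,0,0,0,15,0,0,0,0,0,8,0,0,0,0,0,0,0,0,0,0,0])

```text
t: 4.05
position: [0.4575, 0.2674, 0.0435]
orientation: [[0.016, 0.853, 0.522], [0.007, 0.522, -0.853], [-1.0, 0.017, 0.003]]
wrist_force: [-0.2, -0.3, 0.5]
finger_gap: 0.0598
```

Emit:
arm_command(plan=[8,-3.4,0,0,0.1,-1,6,0,0,0,0,0,0,0,0,0,0,0])

```text
t: 4.3
position: [0.4551, 0.2658, 0.0297]
orientation: [[-0.0, 0.853, 0.522], [-0.001, 0.522, -0.853], [-1.0, -0.001, 0.001]]
wrist_force: [0.8, 0.3, 0.1]
finger_gap: 0.0599
```

Emit:
arm_command(plan=[4,-0.5,0,0,0,0,0,0,0,0,0,0])

```text
t: 4.47
position: [0.4548, 0.2657, 0.0257]
orientation: [[0.0, 0.853, 0.522], [-0.001, 0.522, -0.853], [-1.0, -0.0, 0.001]]
wrist_force: [-0.6, -0.4, -0.1]
finger_gap: 0.0597
```

Emit:
arm_command(plan=[0,0,0,0,0,0,0,0,0,0,0,0,0,0,0,0,0,0,0,0,0,0,0,0,0,0,0,0,0,0,0,0,0,0,0,0], fingers=0.0)

```text
t: 4.97
position: [0.4554, 0.266, 0.0269]
orientation: [[0.002, 0.853, 0.522], [0.0, 0.522, -0.853], [-1.0, 0.002, 0.001]]
wrist_force: [-0.1, 0.3, 0.0]
finger_gap: 0.0231
```

```bash
python3 snap.py wrist w4
```

```text
4.9667 [0.4554 0.266  0.0269] [[0.002, 0.853, 0.522], [0.0, 0.522, -0.853], [-1.0, 0.002, 0.001]]
```

View pics/w4.png

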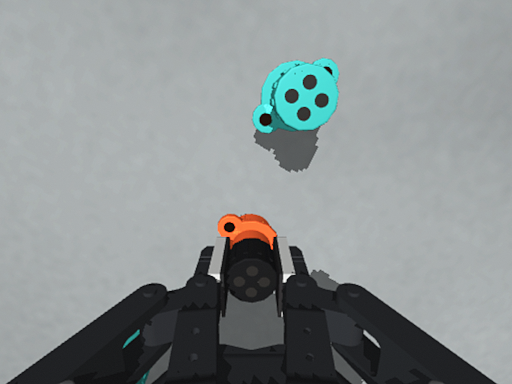

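Emit:
arm_command(plan=[-10,0,0,0,0,0,-25,0,0,0,0,0,-35,0,0,0,0,0,-35,0,0,0,0,0,-35,0,0,0,0,0,-30,0,0,0,0,0,0,0,0,0,0,0])

```text
t: 5.6
position: [0.4531, 0.2649, 0.2068]
orientation: [[-0.002, 0.853, 0.522], [-0.002, 0.522, -0.853], [-1.0, -0.002, 0.001]]
wrist_force: [0.6, -0.8, 0.9]
finger_gap: 0.0232
```

```bash
python3 snap.py wrist w5
python3 - <<'E'
from h import *
from rig import readout
for t in ("w4","w5"):
    im,d,p=pickle.load(open(t+".pkl","rb"));X=cloud(d,p)
    m=(im.max(-1)<90)
    print(t,X[255:300:8,250].round(4))
print(readout.sense()["q"])
E
```

```text
5.6 [0.4531 0.2649 0.2068] [[-0.002, 0.853, 0.522], [-0.002, 0.522, -0.853], [-1.0, -0.002, 0.001]]
w4 [[0.4486 0.276  0.0502]
 [0.4503 0.2731 0.0516]
 [0.4521 0.2702 0.0528]
 [0.4543 0.2666 0.053 ]
 [0.4566 0.2628 0.053 ]
 [0.4591 0.2587 0.0525]]
w5 [[0.4465 0.2747 0.2295]
 [0.4481 0.2721 0.2315]
 [0.4497 0.2695 0.2332]
 [0.4522 0.2655 0.2326]
 [0.4546 0.2615 0.2322]
 [0.4567 0.258  0.2329]]
[ 4.80904271e-01 -2.04941185e-01  1.79538900e+00 -7.40732902e-04
  1.55508239e+00 -6.79671552e-02]
```

View pics/w5.png

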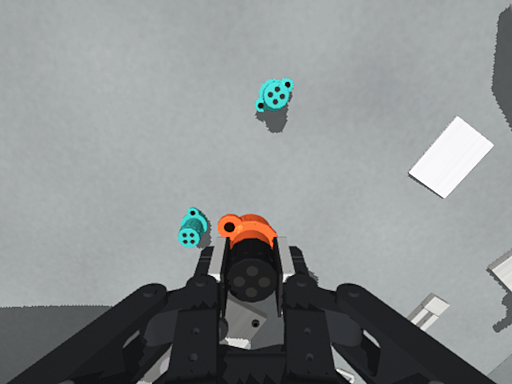

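Emit:
arm_command(plan=[0,0,30,3.5,0,0,0,0,30,3.5,0,0,0,0,30,3.5,0,0,0,0,30,3.5,0,0,0,0,30,3.5,0,0,0,0,30,3.5,0,0,0,0,30,3.5,0,0,0,0,30,3.5,0,0,0,0,30,3.5,0,0,0,0,30,3.5,0,0,0,0,20,3.5,0,0,0,0,0,0,0,0])

```text
t: 6.65
position: [0.5273, -0.0532, 0.1986]
orientation: [[-0.012, 0.988, -0.151], [-0.002, -0.151, -0.988], [-1.0, -0.012, 0.004]]
wrist_force: [-1.4, 0.3, -0.9]
finger_gap: 0.0231
```

Emit:
arm_command(plan=[0,-0.5,2.4,0,0.2,0.6,20,0,0,0,0,0,30,0,0,0,0,0,30,0,0,0,0,0,20,0,0,0,0,0,0,0,0,0,0,0,0,0,0,0,0,0])

```text
t: 7.23
position: [0.5249, -0.0537, 0.0939]
orientation: [[0.001, 0.989, -0.146], [0.002, -0.146, -0.989], [-1.0, 0.001, -0.002]]
wrist_force: [0.8, 0.2, 0.3]
finger_gap: 0.0232
```

```bash
python3 snap.py wrist w6
```

```text
7.2333 [ 0.5249 -0.0537  0.0939] [[0.001, 0.989, -0.146], [0.002, -0.146, -0.989], [-1.0, 0.001, -0.002]]
```

View pics/w6.png

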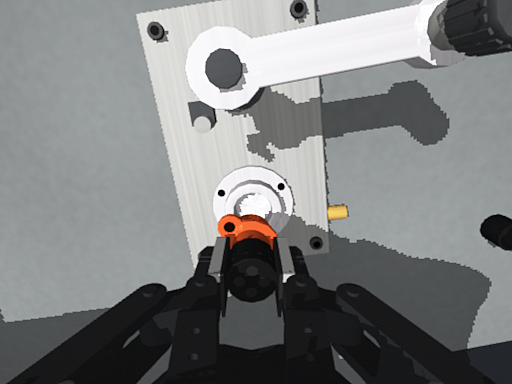

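Run:
```python
from h import *
from scipy.optimize import least_squares
im,d,p=pickle.load(open("w6.pkl","rb"));X=cloud(d,p)
for zc,r in ((.018,.032),(.030,.022)):
    m=(abs(X[...,2]-zc)<.003)&(np.hypot(X[...,0]-.526,X[...,1]+.056)<.05)
    e=X[m]; 
    # outer boundary: per azimuth max radius
    a=np.arctan2(e[:,1]+.0555,e[:,0]-.526);rr=np.hypot(e[:,0]-.526,e[:,1]+.0555)
    b=np.digitize(a,np.linspace(-np.pi,np.pi,61));P=[]
    for k in set(b):
        i=np.where(b==k)[0];j=i[np.argmax(rr[i])]
        if abs(rr[j]-r)<.006:P.append(e[j,:2])
    P=np.array(P);f=least_squares(lambda c:np.hypot(P[:,0]-c[0],P[:,1]-c[1])-r,[.526,-.0555],loss='soft_l1',f_scale=.001)
    print(zc,len(P),f.x.round(4),np.sqrt(np.mean(f.fun**2)).round(4), np.degrees(np.arctan2(P[:,1]+.0555,P[:,0]-.526)).round(0).astype(int))
# cap top
m=(abs(X[...,2]-(.0939+.0255))<.003)&(im.max(-1)<90)&(np.hypot(X[...,0]-.525,X[...,1]+.054)<.014)
print(X[m].mean(0).round(4),m.sum())
```

```text
0.018 44 [ 0.5259 -0.0561] 0.0005 [-179 -170 -166 -162  -57  -53  -47  -38  -34  -27  -19  -16  -10   -2
    4   10   14   19   27   33   37   46   52   56   60   69   78   83
   88   90   98  105  108  119  125  130  137  142  145  156  159  162
  173  178]
0.03 40 [ 0.5257 -0.0561] 0.0005 [-180  -48  -43  -40  -34  -29  -20  -15   -8   -2    2   10   18   23
   25   35   41   44   51   55   64   68   75   80   86   90   96  105
  113  119  124  130  135  140  149  155  157  162  174  177]
[ 0.5247 -0.053   0.1194] 1986
```

Emit:
arm_command(plan=[12,1.4,2.5,0,0,0,12,0,0,0,0,0,0,0,0,0,0,0,0,0,0,0,0,0])

```text
t: 7.62
position: [0.5279, -0.0562, 0.0717]
orientation: [[0.007, 0.99, -0.144], [0.001, -0.144, -0.99], [-1.0, 0.007, -0.002]]
wrist_force: [0.5, -0.4, -0.2]
finger_gap: 0.0236
```

Emit:
arm_command(plan=[6,-2,0,0,0,-0.5,3,0,0,0,0,-0.1,0,0,0,0,0,0])

```text
t: 7.87
position: [0.5262, -0.056, 0.0628]
orientation: [[-0.003, 0.99, -0.144], [0.002, -0.144, -0.99], [-1.0, -0.004, -0.002]]
wrist_force: [-0.3, 0.6, -1.0]
finger_gap: 0.0231
```

Aligned to within 1 mm. Easing it in.

Emit:
arm_command(plan=[3,0,0,0,0,0,3,0,0,0,0,0,2,0,0,0,0,0,0,0,0,0,0,0])

```text
t: 8.2
position: [0.5264, -0.056, 0.0543]
orientation: [[-0.003, 0.99, -0.144], [0.002, -0.144, -0.99], [-1.0, -0.003, -0.002]]
wrist_force: [-0.2, -0.3, -0.6]
finger_gap: 0.0233
```

Emit:
arm_command(plan=[2.5,0,0,0,0,0,2.5,0,0,0,0,0,2,0,0,0,0,0,0,0,0,0,0,0])

```text
t: 8.53
position: [0.5264, -0.056, 0.0467]
orientation: [[-0.003, 0.99, -0.144], [0.002, -0.144, -0.99], [-1.0, -0.003, -0.002]]
wrist_force: [-0.5, -0.1, -0.8]
finger_gap: 0.0237
```

Emit:
arm_command(plan=[1.2,0,0,0,0,0,0,0,0,0,0,0])

```text
t: 8.7
position: [0.5264, -0.056, 0.0453]
orientation: [[-0.003, 0.99, -0.144], [0.002, -0.144, -0.99], [-1.0, -0.003, -0.002]]
wrist_force: [-0.9, -0.0, 0.0]
finger_gap: 0.0229
```

Emit:
arm_command(plan=[0,0,0,0,0,0,0,0,0,0,0,0,0,0,0,0,0,0,0,0,0,0,0,0,0,0,0,0,0,0], fingers=0.7)

```text
t: 9.12
position: [0.5266, -0.0561, 0.0457]
orientation: [[-0.002, 0.99, -0.144], [0.002, -0.144, -0.99], [-1.0, -0.003, -0.002]]
wrist_force: [-0.1, -0.6, 0.7]
finger_gap: 0.0597
```

Emit:
arm_command(plan=[-15,0,0,0,0,0,-30,0,0,0,0,0,-35,0,0,0,0,0,-35,0,0,0,0,0,-35,0,0,0,0,0,-15,0,0,0,0,0,0,0,0,0,0,0])

```text
t: 9.7
position: [0.5253, -0.0562, 0.2164]
orientation: [[-0.007, 0.99, -0.144], [0.003, -0.144, -0.99], [-1.0, -0.007, -0.002]]
wrist_force: [0.1, 0.3, 0.1]
finger_gap: 0.0599
```

```bash
python3 snap.py wrist w7;python3 - <<'E'
from h import *
from scipy.optimize import least_squares
im,d,p=pickle.load(open("w7.pkl","rb"));X=cloud(d,p)
m=(abs(X[...,2]-.070)<.006)&(im.max(-1)<90)&(np.hypot(X[...,0]-.526,X[...,1]+.056)<.025)
print(X[m].mean(0).round(4),np.percentile(X[m][:,2],[5,50,95]).round(4))
cs,_=cv2.findContours(m.astype(np.uint8),cv2.RETR_EXTERNAL,cv2.CHAIN_APPROX_NONE)
(cx,cy),ax,a=cv2.fitEllipse(max(cs,key=len));print(cx,cy,ax,onplane(p,cx,cy,.07).round(4))
# hub bolt, head
m=(X[...,2]>.1015)&(X[...,2]<.112)&(np.hypot(X[...,0]-.53,X[...,1]-.04)<.03);print("bolt",X[m].mean(0).round(4),np.median(X[m],0).round(4),blobs(m,20))
m=(X[...,2]>.134)&(X[...,2]<.146)&(np.hypot(X[...,0]-.62,X[...,1]-.04)<.04)
cs,_=cv2.findContours(m.astype(np.uint8),cv2.RETR_EXTERNAL,cv2.CHAIN_APPROX_NONE)
(cx,cy),ax,a=cv2.fitEllipse(max(cs,key=len));print("head",cx,cy,ax,onplane(p,cx,cy,.14).round(4),X[m].mean(0).round(4))
E
```

```text
9.7 [ 0.5253 -0.0562  0.2164] [[-0.007, 0.99, -0.144], [0.003, -0.144, -0.99], [-1.0, -0.007, -0.002]]
[ 0.5257 -0.0553  0.0698] [0.0677 0.07   0.0712]
252.6001434326172 177.84982299804688 (22.526525497436523, 23.219884872436523) [ 0.5257 -0.0552  0.07  ]
bolt [0.5277 0.0391 0.1048] [0.527  0.0391 0.105 ] [([237.3, 77.8], [228, 68, 20, 21, 315])]
head 371.1268615722656 48.35199737548828 (39.511234283447266, 46.5545654296875) [0.6202 0.0424 0.14  ] [0.6203 0.0424 0.1397]
```

View pics/w7.png

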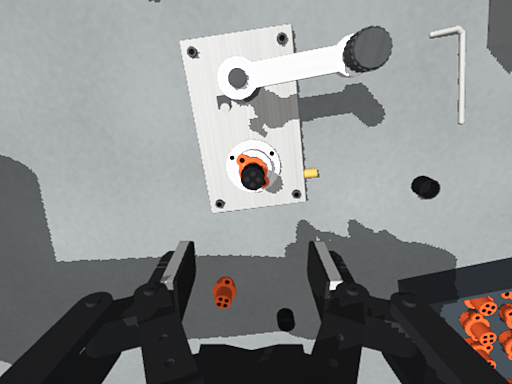

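Cap top is at z = 0.070 and centred at (0.5257, -0.0552) against the nest at (0.526, -0.056), so it is seated. Before pushing the bar I'll check the finger profile.

Run:
```python
from h import *
im,d,p=pickle.load(open("w5.pkl","rb"));X=cloud(d,p)
R=np.array([[-0.002,.853,.522],[-.002,.522,-.853],[-1,-.002,.001]]);t=np.array([.4531,.2649,.2068])
Y=(X-t)@R  # tool coords
m=(d>0)&(Y[...,0]<5e-3)
for lo in range(-110,5,8):
    k=m&(Y[...,0]*1e3>lo)&(Y[...,0]*1e3<=lo+8)
    if k.sum()>5: print(lo,k.sum(),"y",(1e3*np.nanpercentile(Y[k][:,1],[0,2,98,100])).round(0),"z",(1e3*np.nanpercentile(Y[k][:,2],[1,99])).round(0))
from rig import readout; print(np.round(readout.sense()["q"],3))
```

```text
-94 2415 y [-63. -58.  59.  62.] z [-20. -12.]
-86 7989 y [-63. -58.  58.  62.] z [-19.  -4.]
-78 6685 y [-59. -54.  54.  58.] z [-18.   6.]
-70 3949 y [-54. -51.  51.  53.] z [-18.  11.]
-62 5742 y [-50. -46.  46.  50.] z [-13.  11.]
-54 2594 y [-46. -43.  43.  46.] z [-15.  10.]
-46 1009 y [-41. -33.  33.  41.] z [-15.   9.]
-38 882 y [-25. -23.  23.  25.] z [-12.  10.]
-30 2573 y [-25. -23.  23.  25.] z [-12.  11.]
-22 937 y [-25. -24.  24.  25.] z [-12.  -4.]
-14 702 y [-25. -23.  24.  26.] z [-12.  -5.]
-6 235 y [-22. -17.  17.  18.] z [-12.  -3.]
2 111 y [-17. -15.  10.  11.] z [-16.  -3.]
[-0.156 -0.197  1.772  0.002  1.575 -0.011]
```

Emit:
arm_command(plan=[0,0,0,-7.1,0,0,0,0,0,-7.1,0,0,0,0,0,-7.1,0,0,0,0,0,-7.1,0,0,0,0,0,-7.1,0,0,0,0,0,-7.1,0,0,0,0,0,-7.1,0,0,0,0,0,-7.1,0,0,0,0,0,-7.1,0,0,0,0,0,-7.1,0,0,0,0,0,-7.1,0,0,0,0,0,-7.1,0,0,0,0,0,-7.1,0,0,0,0,0,-7.1,0,0,0,0,0,0,0,0], fingers=0.0)

```text
t: 11.0
position: [0.5188, -0.0551, 0.1877]
orientation: [[-0.035, -0.042, 0.999], [0.007, 0.999, 0.042], [-0.999, 0.009, -0.035]]
wrist_force: [0.2, -0.9, 0.6]
finger_gap: -0.0003
```

```bash
python3 -c "
from rig import readout
import numpy as np
s=readout.sense();print(np.round(s['q'],3),np.round(s['position'],4))"
```

```text
[-0.156 -0.184  1.805  0.002  1.557 -1.769] [ 0.5188 -0.0551  0.1877]
```

Emit:
arm_command(plan=[-4,35,18,0,-1,-0.3,-4,35,18,0,-1,-0.2,-2,35,18,0,0,0,-2,33,17,0,0,0,0,0,0,0,0,0])

```text
t: 11.42
position: [0.5853, 0.0888, 0.1923]
orientation: [[-0.005, -0.014, 1.0], [-0.0, 1.0, 0.014], [-1.0, -0.0, -0.005]]
wrist_force: [0.6, 0.7, -0.2]
finger_gap: -0.0003
```

Now descend behind the bar to about z = 0.083.

Emit:
arm_command(plan=[25,0,0,0,0,0,30,0,0,0,0,0,25,0,0,0,0,0,15,0,0,0,0,0,0,0,0,0,0,0])

```text
t: 11.83
position: [0.5833, 0.0915, 0.0882]
orientation: [[-0.01, 0.003, 1.0], [-0.001, 1.0, -0.003], [-1.0, -0.001, -0.01]]
wrist_force: [-0.6, 0.8, -1.1]
finger_gap: -0.0
```

```bash
python3 snap.py wrist w8;python3 snap.py top t8
```

```text
11.8333 [0.5833 0.0915 0.0882] [[-0.01, 0.003, 1.0], [-0.001, 1.0, -0.003], [-1.0, -0.001, -0.01]]
11.8833 [0.5836 0.0915 0.0895] [[-0.009, 0.003, 1.0], [-0.001, 1.0, -0.003], [-1.0, -0.001, -0.009]]
```

View pics/w8.png

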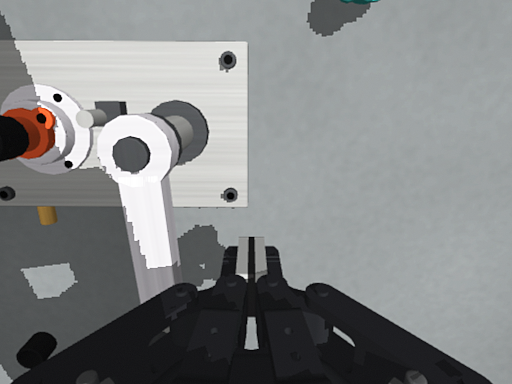

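View pics/t8.png

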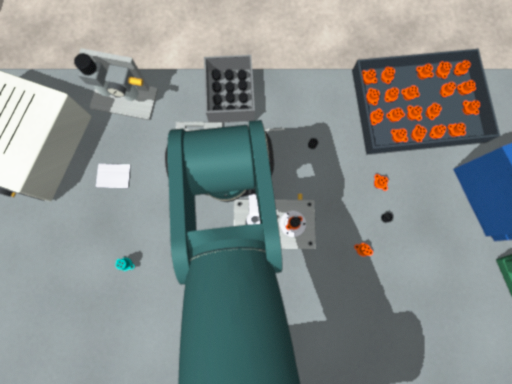

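Emit:
arm_command(plan=[4,-8,1,0,0.3,0,0,-10,0,0,0,0,0,0,0,0,0,0])

```text
t: 12.18
position: [0.5868, 0.0719, 0.0906]
orientation: [[-0.008, 0.005, 1.0], [-0.0, 1.0, -0.005], [-1.0, -0.0, -0.008]]
wrist_force: [0.2, 0.3, -0.0]
finger_gap: 0.0001
```

Emit:
arm_command(plan=[8,0,-1,0,-0.4,0,0,0,0,0,0,0])

```text
t: 12.35
position: [0.5865, 0.0707, 0.0836]
orientation: [[0.002, 0.007, 1.0], [-0.0, 1.0, -0.007], [-1.0, -0.0, 0.002]]
wrist_force: [-0.9, 0.3, -0.8]
finger_gap: -0.0001
```

Emit:
arm_command(plan=[0,-4,1.5,3.5,0,0,0,-4,1.5,3.5,0,0,0,-4,1.5,3.5,0,0,0,0,0,0,0,0])

```text
t: 12.68
position: [0.5906, 0.059, 0.0842]
orientation: [[0.005, 0.197, 0.98], [0.002, 0.98, -0.197], [-1.0, 0.003, 0.004]]
wrist_force: [0.4, 0.2, 0.0]
finger_gap: -0.0001
```

Emit:
arm_command(plan=[0,-6,1.5,3.5,0,0,0,-6,1.5,3.5,0,0,0,-6,1.5,3.5,0,0,0,0,0,0,0,0])

```text
t: 13.02
position: [0.5913, 0.0421, 0.0848]
orientation: [[0.009, 0.373, 0.928], [0.005, 0.928, -0.373], [-1.0, 0.008, 0.006]]
wrist_force: [-0.7, -0.4, 0.0]
finger_gap: 0.0001
```

```bash
python3 snap.py wrist w9; python3 -c "
from rig import readout;print(readout.sense()['wrist_force'])"
```

```text
13.0167 [0.5913 0.0421 0.0848] [[0.009, 0.373, 0.928], [0.005, 0.928, -0.373], [-1.0, 0.008, 0.006]]
[ 0.18619086 -0.10275342  0.18312345]
```

View pics/w9.png

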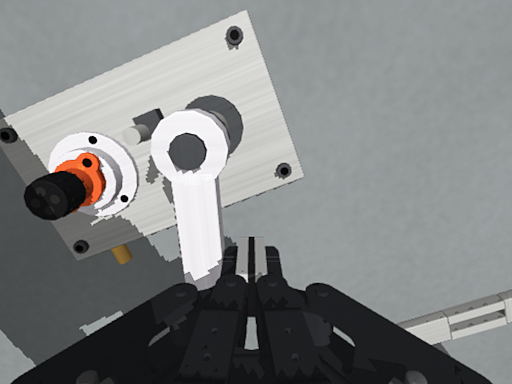

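Emit:
arm_command(plan=[0,-4,1.5,3.5,0,0,0,-4,1.5,3.5,0,0,0,-4,1.5,3.5,0,0,0,-4,1.5,3.5,0,0,0,-4,1.5,3.5,0,0,0,-4,1.5,3.5,0,0,0,-4,1.5,3.5,0,0,0,-4,1.5,3.5,0,0])

```text
t: 13.73
position: [0.586, 0.0139, 0.0855]
orientation: [[0.017, 0.756, 0.655], [0.009, 0.654, -0.756], [-1.0, 0.019, 0.004]]
wrist_force: [5.6, 2.5, -2.1]
finger_gap: 0.0002
```

Emit:
arm_command(plan=[0,-4.6,1.5,3.5,0,0,0,-4.6,1.5,3.5,0,0,0,-4.6,1.5,3.5,0,0,0,-4.6,1.5,3.5,0,0,0,-4.6,1.5,3.5,0,0,0,-4.6,1.5,3.5,0,0,0,0,0,0,0,0])

```text
t: 14.32
position: [0.5698, -0.0069, 0.0861]
orientation: [[0.026, 0.939, 0.343], [0.009, 0.343, -0.939], [-1.0, 0.028, 0.0]]
wrist_force: [-1.0, -0.4, -0.4]
finger_gap: -0.0
```

```bash
python3 snap.py wrist w10; python3 -c "
from rig import readout;s=readout.sense();print(s['wrist_force'],s['q'])"
```

```text
14.3167 [ 0.5698 -0.0069  0.0861] [[0.026, 0.939, 0.343], [0.009, 0.343, -0.939], [-1.0, 0.028, 0.0]]
[-0.05987945 -0.4234779  -0.36312522] [-0.06216846 -0.0510345   1.85226603  0.011583    1.31477421 -0.41882202]
```

View pics/w10.png

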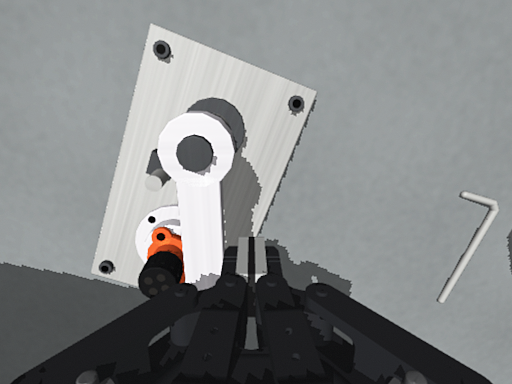

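Emit:
arm_command(plan=[0,-4,1.5,3.5,0,-0.5,0,-4,1.5,3.5,0,-0.5,0,-4,1.5,3.5,0,-0.5,0,-3,1.5,3.5,0,0])

```text
t: 14.7
position: [0.5586, -0.0149, 0.0863]
orientation: [[0.004, 0.993, 0.121], [0.003, 0.121, -0.993], [-1.0, 0.004, -0.002]]
wrist_force: [4.9, 0.4, -2.1]
finger_gap: -0.0001
```

Emit:
arm_command(plan=[0,-2.5,0.5,1,0,0,0,-2.5,0.5,1,0,0,0,-2,0.5,1,0,0])

```text
t: 14.95
position: [0.5531, -0.0168, 0.0865]
orientation: [[0.007, 0.997, 0.076], [0.002, 0.076, -0.997], [-1.0, 0.007, -0.001]]
wrist_force: [5.7, -1.8, -3.2]
finger_gap: -0.0004
```

Emit:
arm_command(plan=[0,-2,0.3,1,0,0])

```text
t: 15.03
position: [0.5516, -0.0172, 0.0866]
orientation: [[0.008, 0.998, 0.063], [0.001, 0.063, -0.998], [-1.0, 0.008, -0.001]]
wrist_force: [5.7, -2.5, -3.7]
finger_gap: -0.0002
```

Emit:
arm_command(plan=[0,-1.5,0,0,0,0])

```text
t: 15.12
position: [0.5506, -0.0173, 0.0867]
orientation: [[0.009, 0.998, 0.066], [0.0, 0.066, -0.998], [-1.0, 0.009, 0.0]]
wrist_force: [7.4, -2.7, -3.9]
finger_gap: -0.0001
```

Emit:
arm_command(plan=[0,-1.5,0,0,0,0])

```text
t: 15.2
position: [0.5497, -0.0173, 0.0868]
orientation: [[0.01, 0.997, 0.071], [-0.0, 0.071, -0.997], [-1.0, 0.01, 0.001]]
wrist_force: [10.8, -3.0, -5.3]
finger_gap: 0.0002
```

Emit:
arm_command(plan=[0,-1.5,0,0,0,0])

```text
t: 15.28
position: [0.5494, -0.0174, 0.087]
orientation: [[0.014, 0.997, 0.076], [-0.001, 0.076, -0.997], [-1.0, 0.014, 0.002]]
wrist_force: [18.9, -2.0, -10.2]
finger_gap: -0.0003
```

Force jumped to 19 N with motion stalled, so the arm is at its stop. Backing off and rising for a look.

Emit:
arm_command(plan=[0,6,0,0,0,0,0,20,0,0,0,0,-5,15,0,0,0,0,-35,0,0,0,0,0,-40,0,0,0,0,0,-40,0,0,0,0,0,-30,0,0,0,0,0,0,0,0,0,0,0], fingers=0.0)

```text
t: 15.95
position: [0.5898, -0.0108, 0.2414]
orientation: [[0.005, 0.994, 0.11], [-0.001, 0.11, -0.994], [-1.0, 0.005, 0.001]]
wrist_force: [1.2, 0.2, 1.0]
finger_gap: -0.0004
```

```bash
python3 snap.py wrist w11;python3 - <<'E'
from h import *
im,d,p=pickle.load(open("w11.pkl","rb"));X=cloud(d,p)
m=(X[...,2]>.134)&(X[...,2]<.146)&(np.hypot(X[...,0]-.526,X[...,1]+.056)<.03)
cs,_=cv2.findContours(m.astype(np.uint8),cv2.RETR_EXTERNAL,cv2.CHAIN_APPROX_NONE)
(cx,cy),ax,a=cv2.fitEllipse(max(cs,key=len));print("head",cx,cy,ax,onplane(p,cx,cy,.14).round(4),X[m].mean(0).round(4))
m=(X[...,2]>.1015)&(X[...,2]<.112)&(np.hypot(X[...,0]-.527,X[...,1]-.039)<.015);print("bolt",np.median(X[m],0).round(4))
E
```

```text
15.95 [ 0.5898 -0.0108  0.2414] [[0.005, 0.994, 0.11], [-0.001, 0.11, -0.994], [-1.0, 0.005, 0.001]]
head 176.93020629882812 230.049072265625 (27.722822189331055, 30.30377960205078) [ 0.527  -0.0539  0.14  ] [ 0.5269 -0.0542  0.1394]
bolt [0.5272 0.0393 0.1049]
```

View pics/w11.png

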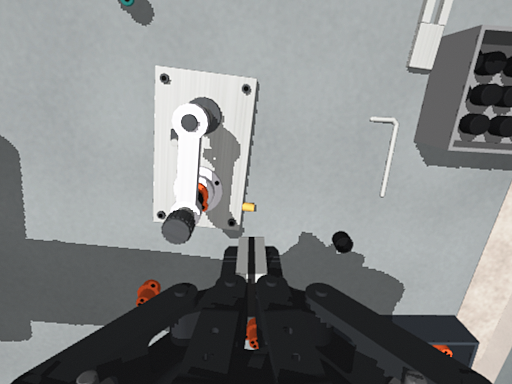

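Emit:
arm_command(plan=[-1,0,0,-7,0,0,-1,0,0,-7,0,0,-1,0,0,-7,0,0,-1,0,0,-7,0,0,-1,0,0,-7,0,0,-1,0,0,-7,0,0,-1,0,0,-7,0,0,-1,0,0,-7,0,0,-1,0,0,-7,0,0,-1,0,0,-7,0,0,-1,0,0,-7,0,0,-1,0,0,-7,0,0,-1,0,0,-7,0,0,-1,0,0,-7,0,0,-1,0,0,-7,0,0,-1,0,0,-7,0,0,-1,0,0,-7,0,0,0,0,0,0,0,0], fingers=0.7)

```text
t: 17.5
position: [0.5867, -0.0056, 0.2333]
orientation: [[-0.026, -0.625, 0.78], [0.001, 0.78, 0.625], [-1.0, 0.017, -0.02]]
wrist_force: [0.1, 0.1, 0.3]
finger_gap: 0.0597
```

```bash
python3 -c "
from rig import readout
import numpy as np
s=readout.sense();print(np.round(s['q'],3),np.round(s['position'],4),s['ft_torque'])"
```

```text
[-5.300e-02 -6.000e-02  1.618e+00 -1.000e-03  1.609e+00 -2.299e+00] [ 0.5867 -0.0056  0.2333] [0.05275298 0.01022628 0.01029127]
```

Emit:
arm_command(plan=[0,0,-26,0,-0.6,-0.5,0,-0.5,-26,0,-0.5,-0.5,0,-0.5,-26,0,0,0,0,0,0,0,0,0,0,0,0,0,0,0])

```text
t: 17.92
position: [0.5236, -0.0553, 0.2279]
orientation: [[-0.007, -0.619, 0.785], [-0.0, 0.785, 0.619], [-1.0, 0.004, -0.006]]
wrist_force: [-0.3, -0.4, 0.3]
finger_gap: 0.0601
```

```bash
python3 snap.py wrist w12;python3 - <<'E'
from h import *
im,d,p=pickle.load(open("w12.pkl","rb"));X=cloud(d,p)
m=(X[...,2]>.134)&(X[...,2]<.146)&(np.hypot(X[...,0]-.526,X[...,1]+.056)<.03)
cs,_=cv2.findContours(m.astype(np.uint8),cv2.RETR_EXTERNAL,cv2.CHAIN_APPROX_NONE)
(cx,cy),ax,a=cv2.fitEllipse(max(cs,key=len));print("head",cx,cy,ax,onplane(p,cx,cy,.14).round(4),X[m].mean(0).round(4))
E
```

```text
17.9167 [ 0.5236 -0.0553  0.2279] [[-0.007, -0.619, 0.785], [-0.0, 0.785, 0.619], [-1.0, 0.004, -0.006]]
head 248.41734313964844 197.755126953125 (31.303020477294922, 32.32884979248047) [ 0.5242 -0.0561  0.14  ] [ 0.5243 -0.056   0.1396]
```

View pics/w12.png

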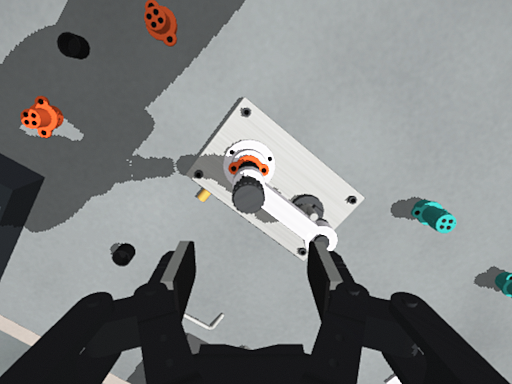

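Emit:
arm_command(plan=[15,-1.7,1.5,0,0,0,25,0,0,0,0,0,25,0,0,0,0,0,15,0,0,0,0,0,0,0,0,0,0,0,0,0,0,0,0,0])

```text
t: 18.47
position: [0.5281, -0.0529, 0.1437]
orientation: [[-0.008, -0.616, 0.788], [0.0, 0.788, 0.616], [-1.0, 0.005, -0.007]]
wrist_force: [0.3, -0.3, 0.3]
finger_gap: 0.0603
```

Emit:
arm_command(plan=[10,-0.8,-3.5,0,-0.3,-0.3,10,0,0,0,0,0,6,0,0,0,0,0,0,0,0,0,0,0,0,0,0,0,0,0])

```text
t: 18.88
position: [0.5271, -0.0555, 0.1177]
orientation: [[0.002, -0.616, 0.788], [-0.001, 0.788, 0.616], [-1.0, -0.002, 0.001]]
wrist_force: [0.0, 0.6, 0.7]
finger_gap: 0.0597
```

Emit:
arm_command(plan=[5,0.7,-1.4,0,0,0,0,0,0,0,0,0])

```text
t: 19.05
position: [0.5257, -0.0559, 0.1129]
orientation: [[0.003, -0.615, 0.788], [-0.001, 0.788, 0.615], [-1.0, -0.003, 0.002]]
wrist_force: [-0.8, -0.2, -0.2]
finger_gap: 0.0595
```

```bash
python3 snap.py wrist w13; python3 -c "
from rig import readout;s=readout.sense();print(s['ft_torque'],s['wrist_force'])"
```

```text
19.05 [ 0.5257 -0.0559  0.1129] [[0.003, -0.615, 0.788], [-0.001, 0.788, 0.615], [-1.0, -0.003, 0.002]]
[-0.02896834 -0.03933228 -0.04890176] [ 0.34612155 -0.24766498  1.40564374]
```

View pics/w13.png

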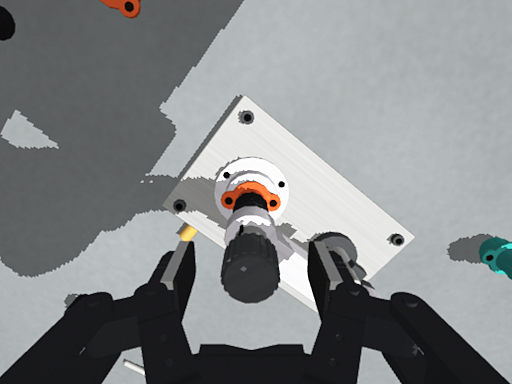

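Emit:
arm_command(plan=[0,0,0,0,0,0,0,0,0,0,0,0,0,0,0,0,0,0,0,0,0,0,0,0,0,0,0,0,0,0], fingers=0.0)

```text
t: 19.52
position: [0.5263, -0.056, 0.1147]
orientation: [[0.005, -0.615, 0.788], [-0.002, 0.788, 0.615], [-1.0, -0.004, 0.003]]
wrist_force: [0.7, -0.3, -1.1]
finger_gap: 0.0263
```

```bash
cat > tq.py <<'E'
from h import *
from rig import readout, grab_frame, camera_params
import sys
n=int(sys.argv[1]) if len(sys.argv)>1 else 4
A=[];B=[];F=[]
for i in range(n):
    s=readout.sense();A.append(s["ft_torque"]);B.append(s["joint_efforts"]);F.append(s["wrist_force"]); im,d=grab_frame("wrist")
s=readout.sense();R=np.array(s["orientation"])
print("t",s["t"],"q6",round(s["q"][5],3),"pos",np.round(s["position"],4),"yaw",round(np.degrees(np.arctan2(R[1,1],R[0,1])),1),"x",R[:,0].round(3),"gap",round(s["finger_gap"],4))
print("tq",np.mean(A,0).round(3),"sd",np.std(A,0).round(3),"e6",np.round([b[5] for b in B],3),"F",np.mean(F,0).round(1))
if len(sys.argv)>2: pickle.dump((im,d,camera_params("wrist")),open(sys.argv[2]+".pkl","wb"));cv2.imwrite(f"pics/{sys.argv[2]}.png",im);cv2.imwrite(f"pics/{sys.argv[2]}c.png",cv2.resize(im[190:310,190:310],None,fx=4,fy=4,interpolation=cv2.INTER_CUBIC))
E
python3 tq.py 6 w14
```

```text
t 19.8167 q6 -2.387 pos [ 0.5263 -0.056   0.1146] yaw 128.0 x [ 0.005 -0.002 -1.   ] gap 0.0261
tq [ 0.006  0.062 -0.011] sd [0.015 0.041 0.032] e6 [ 0.  0.  0.  0. -0.  0.] F [-0.1  0.2 -0.5]
```

View pics/w14c.png

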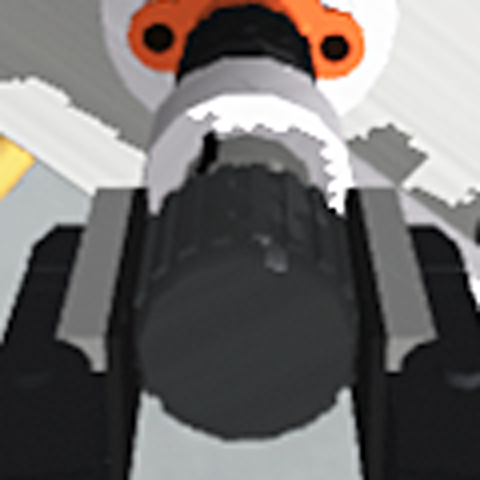

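Good grip. In the crop the dark collar pip is visible at (207,152), which gives a direct slip indicator. Starting to turn clockwise.

Emit:
arm_command(plan=[0,0,0,5,0,0,0,0,0,5,0,0,0,0,0,5,0,0,0,0,0,5,0,0])

```text
t: 20.15
position: [0.5264, -0.0562, 0.1146]
orientation: [[0.005, -0.299, 0.954], [-0.002, 0.954, 0.299], [-1.0, -0.003, 0.004]]
wrist_force: [-1.1, -0.4, -0.7]
finger_gap: 0.0263
```

```bash
python3 tq.py 3 w15
```

```text
t 20.3 q6 -2.034 pos [ 0.5264 -0.0562  0.1146] yaw 107.8 x [ 0.005 -0.002 -1.   ] gap 0.0259
tq [-0.12   0.052  0.068] sd [0.035 0.037 0.008] e6 [-2.869 -2.474  2.75 ] F [-0.4 -0.8 -0.7]
```

View pics/w15c.png

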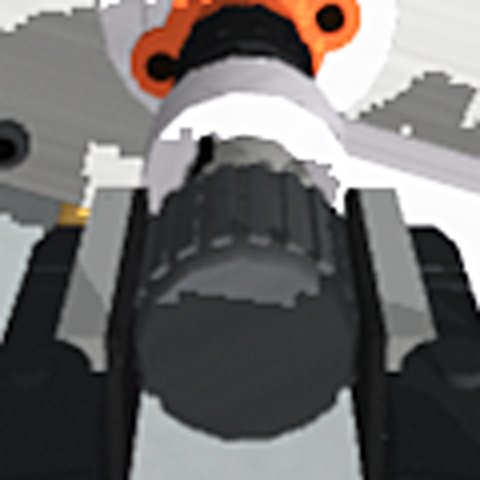

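Emit:
arm_command(plan=[0,0,0,5,0,0,0,0,0,5,0,0,0,0,0,5,0,0,0,0,0,5,0,0,0,0,0,5,0,0,0,0,0,5,0,0,0,0,0,5,0,0,0,0,0,5,0,0])

```text
t: 20.97
position: [0.5264, -0.0565, 0.1146]
orientation: [[0.005, 0.376, 0.927], [-0.003, 0.927, -0.376], [-1.0, -0.001, 0.006]]
wrist_force: [0.3, 0.0, -0.7]
finger_gap: 0.0263
```

```bash
python3 tq.py 4 w16
```

```text
t 21.1667 q6 -1.345 pos [ 0.5264 -0.0565  0.1147] yaw 68.2 x [ 0.005 -0.003 -1.   ] gap 0.0263
tq [-0.13   0.125  0.069] sd [0.006 0.019 0.013] e6 [-2.707 -2.237  2.652  1.304] F [ 0.1 -0.7 -0. ]
```

View pics/w16c.png

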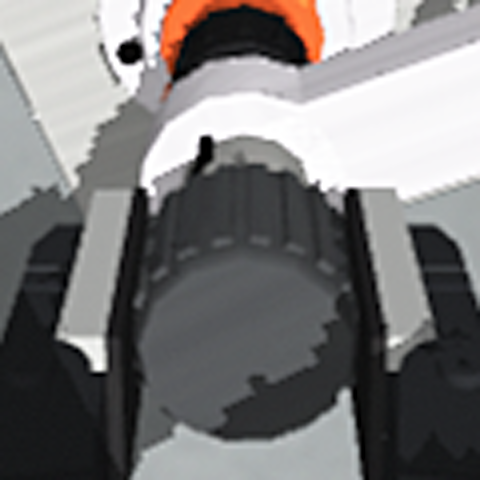

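Emit:
arm_command(plan=[0,0,0,4,0,0,0,0,0,4,0,0,0,0,0,4,0,0,0,0,0,4,0,0,0,0,0,4,0,0])

```text
t: 21.58
position: [0.5263, -0.0566, 0.1148]
orientation: [[0.005, 0.657, 0.753], [-0.003, 0.753, -0.657], [-1.0, 0.001, 0.005]]
wrist_force: [-0.2, -1.2, -0.2]
finger_gap: 0.026
```

```bash
python3 tq.py 4 w17
cat > pip.py <<'E'
import sys
from h import *
for t in sys.argv[1:]:
    im,d,p=pickle.load(open(t+".pkl","rb"));g=im.max(-1)
    sub=cv2.resize(im[222:236,228:270],None,fx=4,fy=4,interpolation=cv2.INTER_CUBIC).max(-1)
    m=sub<70
    n,l,s,c=cv2.connectedComponentsWithStats(m.astype(np.uint8))
    print(t,[( (c[i]/4+[228,222]).round(2).tolist(),int(s[i][4]), s[i][:4].tolist()) for i in range(1,n) if s[i][4]>10])
E
python3 pip.py w14 w15 w16 w17
```

```text
t 21.7833 q6 -1.011 pos [ 0.5263 -0.0566  0.1148] yaw 49.1 x [ 0.005 -0.003 -1.   ] gap 0.0262
tq [-0.138  0.221  0.128] sd [0.015 0.018 0.036] e6 [-2.078 -1.652  2.123  1.049] F [-1.2 -1.1  0.7]
w14 [([248.13, 232.39], 2266, [33, 4, 114, 52])]
w15 [([247.93, 232.59], 2140, [34, 8, 112, 48])]
w16 [([248.19, 232.76], 1980, [35, 9, 111, 47])]
w17 [([248.2, 232.77], 1985, [34, 9, 113, 47])]
```

View pics/w17c.png

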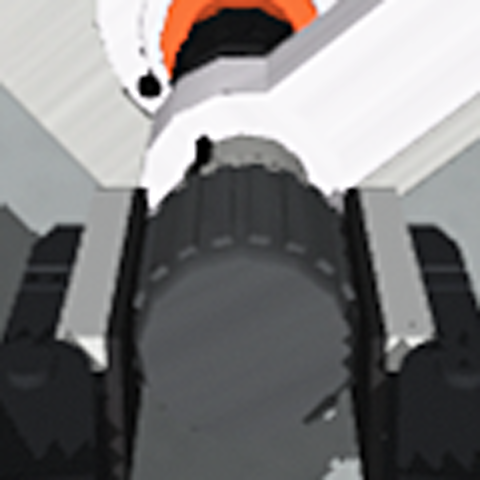

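Emit:
arm_command(plan=[0,0,0,4,0,0,0,0,0,4,0,0,0,0,0,4,0,0])

```text
t: 22.03
position: [0.5262, -0.0566, 0.1149]
orientation: [[0.004, 0.793, 0.609], [-0.003, 0.609, -0.793], [-1.0, 0.001, 0.005]]
wrist_force: [-1.6, -0.1, 0.3]
finger_gap: 0.0264
```

```bash
python3 tq.py 4 w18
```

```text
t 22.2333 q6 -0.812 pos [ 0.5262 -0.0566  0.1149] yaw 37.7 x [ 0.004 -0.003 -1.   ] gap 0.0265
tq [-0.149  0.334  0.136] sd [0.02  0.037 0.041] e6 [-2.19  -1.7    2.118  1.068] F [-1.4 -0.4  0.5]
```

View pics/w18c.png

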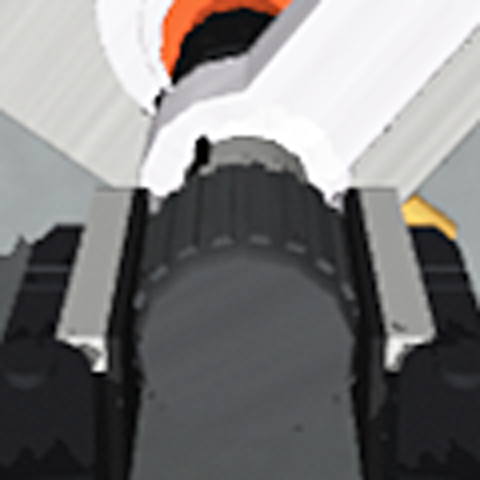

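Emit:
arm_command(plan=[0,0,0,4,0,0,0,0,0,4,0,0,0,0,0,4,0,0])

```text
t: 22.48
position: [0.5261, -0.0566, 0.1149]
orientation: [[0.004, 0.898, 0.441], [-0.003, 0.441, -0.898], [-1.0, 0.002, 0.005]]
wrist_force: [-1.9, -0.5, 1.8]
finger_gap: 0.0263
```

```bash
python3 tq.py 4 w19
```

```text
t 22.6833 q6 -0.613 pos [ 0.5261 -0.0566  0.1149] yaw 26.3 x [ 0.004 -0.003 -1.   ] gap 0.0264
tq [-0.127  0.398  0.176] sd [0.021 0.036 0.017] e6 [-2.176 -1.688  2.148  1.097] F [-2.  -0.2  1.4]
```

View pics/w19c.png

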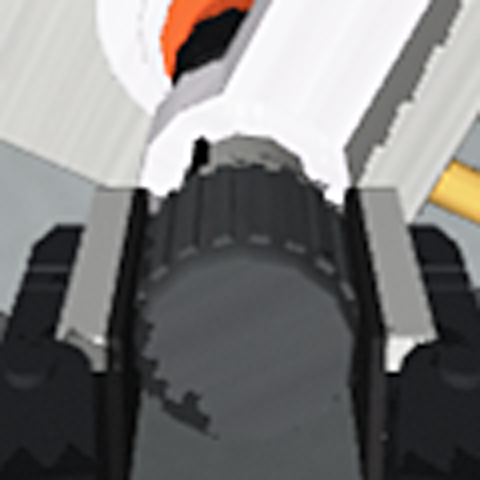

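Emit:
arm_command(plan=[0,0,0,4,0,0,0,0,0,4,0,0])

```text
t: 22.85
position: [0.526, -0.0566, 0.1149]
orientation: [[0.004, 0.947, 0.321], [-0.003, 0.321, -0.947], [-1.0, 0.003, 0.004]]
wrist_force: [-1.5, -0.6, 1.1]
finger_gap: 0.0263
```

```bash
python3 tq.py 4 w20
```

```text
t 23.05 q6 -0.483 pos [ 0.5261 -0.0566  0.115 ] yaw 18.9 x [ 0.004 -0.003 -1.   ] gap 0.0263
tq [-0.122  0.475  0.157] sd [0.011 0.014 0.019] e6 [-2.318 -1.617  2.027  1.042] F [-2.3 -0.6  1. ]
```

View pics/w20c.png

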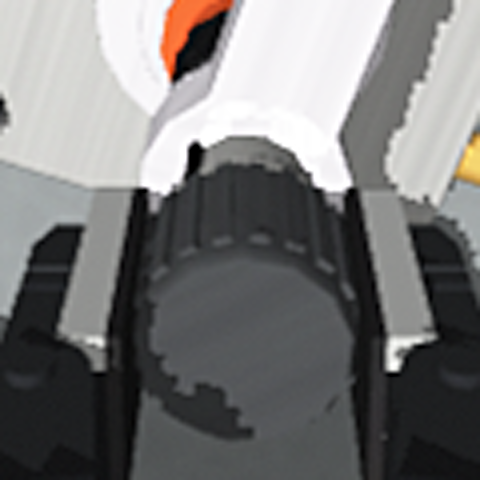

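The pip moved from 201 to 194 in this step and the torque has plateaued at about 0.16, so slip has just begun. Adding a little more to land mid-window.

Emit:
arm_command(plan=[0,0,0,4,0,0,0,0,0,4,0,0])

```text
t: 23.22
position: [0.526, -0.0566, 0.115]
orientation: [[0.004, 0.981, 0.194], [-0.003, 0.194, -0.981], [-1.0, 0.003, 0.004]]
wrist_force: [-2.5, 0.1, 1.7]
finger_gap: 0.0264
```

```bash
python3 tq.py 4 w21
```

```text
t 23.4167 q6 -0.352 pos [ 0.526  -0.0566  0.1149] yaw 11.4 x [ 0.004 -0.003 -1.   ] gap 0.0265
tq [-0.118  0.528  0.173] sd [0.027 0.005 0.015] e6 [-2.325 -1.628  2.033  1.047] F [-2.2 -0.7  1.6]
```

View pics/w21c.png

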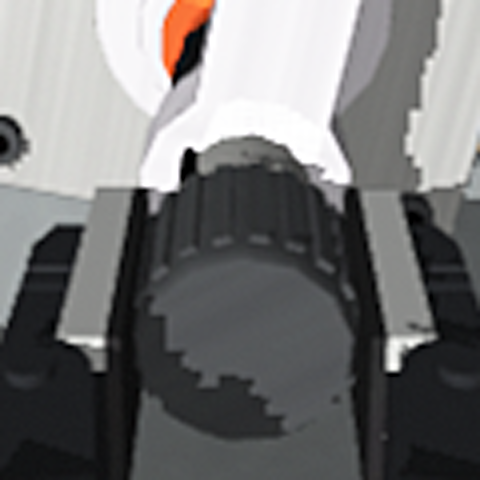

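Pip is now at (188,162), another ~7° of lag. One more small step, then release.

Emit:
arm_command(plan=[0,0,0,5,0,0,0,0,0,0,0,0])

```text
t: 23.58
position: [0.526, -0.0567, 0.115]
orientation: [[0.004, 0.993, 0.116], [-0.003, 0.116, -0.993], [-1.0, 0.003, 0.004]]
wrist_force: [-1.9, -1.8, 1.9]
finger_gap: 0.0262
```

```bash
python3 tq.py 3 w22
```

```text
t 23.7333 q6 -0.274 pos [ 0.526  -0.0566  0.115 ] yaw 6.9 x [ 0.004 -0.003 -1.   ] gap 0.0265
tq [-0.117  0.539  0.145] sd [0.029 0.065 0.024] e6 [2.293 1.756 0.534] F [-2.4 -0.8  1.4]
```

View pics/w22c.png

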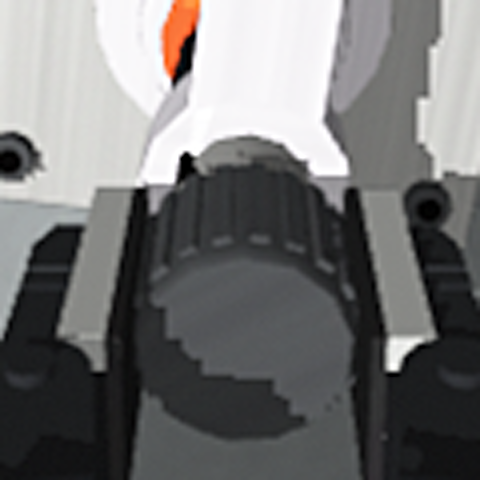

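Emit:
arm_command(plan=[0,0,0,0,0,0,0,0,0,0,0,0,0,0,0,0,0,0,0,0,0,0,0,0,0,0,0,0,0,0], fingers=0.7)

```text
t: 24.15
position: [0.5266, -0.0564, 0.1149]
orientation: [[0.005, 0.992, 0.128], [-0.003, 0.128, -0.992], [-1.0, 0.005, 0.003]]
wrist_force: [0.2, 0.6, -0.1]
finger_gap: 0.06
```

```bash
python3 tq.py 2 w23
```

```text
t 24.25 q6 -0.281 pos [ 0.5266 -0.0564  0.1149] yaw 7.3 x [ 0.005 -0.003 -1.   ] gap 0.0599
tq [0.008 0.004 0.029] sd [0.004 0.026 0.032] e6 [-0.015 -0.002] F [ 0.4  0.1 -0.3]
```

View pics/w23.png

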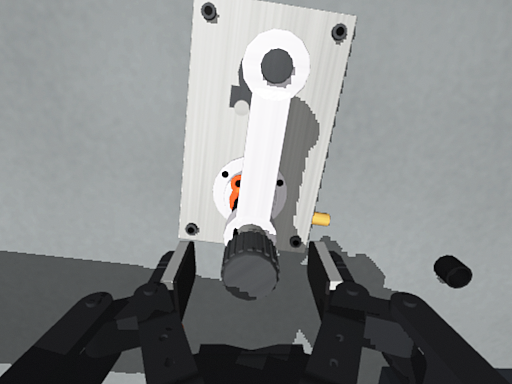

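Released; the head is clear of the pads. To verify the slip I'll orbit the open gripper about the head, without contact, so the camera faces the index marks.

Emit:
arm_command(plan=[-4,-0.5,0,-4,0,0,-0.5,0,0,-4,0,0,-0.5,0,0,-4,0,0,-0.5,0,0,-4,0,0,-0.5,0,0,-4,0,0,-0.5,0,0,-4,0,0,0,0,0,0,0,0])

```text
t: 24.83
position: [0.5262, -0.0564, 0.1217]
orientation: [[0.006, 0.844, 0.537], [-0.003, 0.537, -0.844], [-1.0, 0.004, 0.005]]
wrist_force: [-0.8, 0.9, -1.0]
finger_gap: 0.0595
```

Emit:
arm_command(plan=[0,0,0,-4,0,0,0,0,0,-4,0,0,0,0,0,-4,0,0,0,0,0,-4,0,0,0,0,0,-4,0,0,0,0,0,-4,0,0,0,0,0,-4,0,0,0,0,0,-4,0,0,0,0,0,0,0,0])

```text
t: 25.58
position: [0.5262, -0.0564, 0.1215]
orientation: [[0.006, 0.427, 0.904], [-0.002, 0.904, -0.427], [-1.0, 0.0, 0.007]]
wrist_force: [0.2, 0.4, 0.0]
finger_gap: 0.0598
```

```bash
python3 tq.py 1 w24
```

```text
t 25.6333 q6 -1.279 pos [ 0.5262 -0.0564  0.1215] yaw 64.5 x [ 0.006 -0.002 -1.   ] gap 0.06
tq [-0.008 -0.027  0.013] sd [0. 0. 0.] e6 [-2.046] F [0.2 0.4 0. ]
```

View pics/w24c.png

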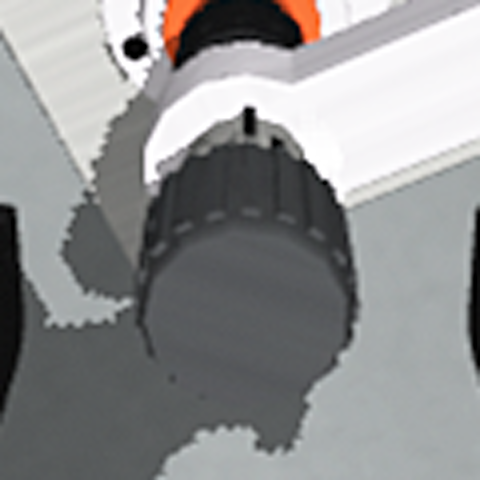

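The pip is at (250,120) and the clutch line at (277,143), so the ring leads the collar by about 20°, inside the 6–45° window. Retreating and taking a final look.

Emit:
arm_command(plan=[-20,0,0,0,0,0,-30,0,0,0,0,0,-35,0,0,0,0,0,-35,0,0,0,0,0,0,20,-30,0,0,0,0,20,-35,0,0,0,0,20,-35,0,0,0,0,0,-35,0,0,0,0,0,0,0,0,0,0,0,0,0,0,0])

```text
t: 26.47
position: [0.4278, 0.0623, 0.2465]
orientation: [[0.006, 0.473, 0.881], [-0.0, 0.881, -0.473], [-1.0, 0.002, 0.005]]
wrist_force: [0.7, 0.5, 0.6]
finger_gap: 0.0596
```

```bash
python3 snap.py top t25; python3 snap.py scene s25
python3 - <<'E'
import cv2,numpy as np
a=cv2.imread("pics/t25.png")[140:290,100:400];b=cv2.imread("pics/s25.png")[110:300,90:390]
cv2.imwrite("pics/fin.png",np.hstack([cv2.resize(a,(400,200)),cv2.resize(b,(400,253))[:200]]))
cv2.imwrite("pics/fin2.png",cv2.resize(cv2.imread("pics/s25.png")[160:250,170:290],None,fx=5,fy=5,interpolation=cv2.INTER_CUBIC))
E
```

```text
26.4667 [0.4278 0.0623 0.2465] [[0.006, 0.473, 0.881], [-0.0, 0.881, -0.473], [-1.0, 0.002, 0.005]]
26.5167 [0.428  0.0621 0.2466] [[0.005, 0.473, 0.881], [-0.0, 0.881, -0.473], [-1.0, 0.002, 0.005]]
```

View pics/t25.png

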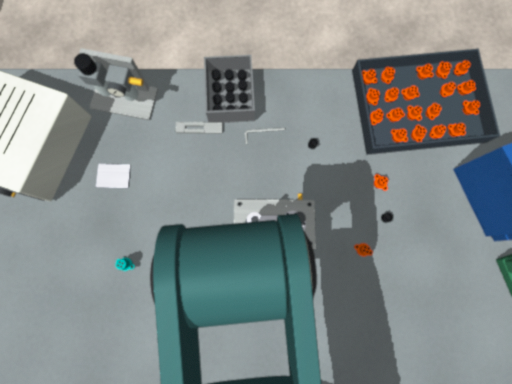

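View pics/fin2.png

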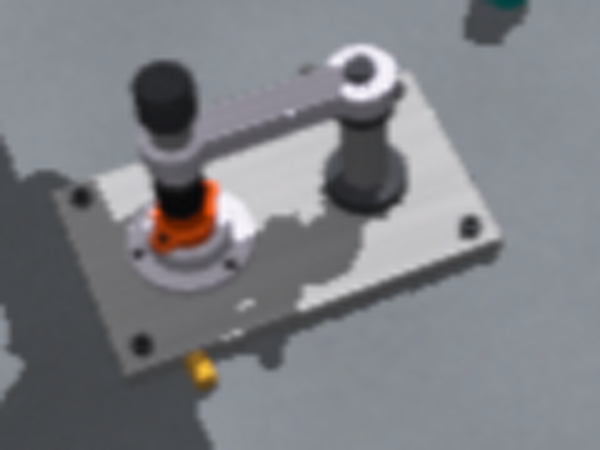

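The scene crop shows the connector upright in the nest with the foot on its cap and the arm over it. The robot is clear, and in the top view the bystanders are in their original pixels. Handing in.

```bash
python3 -c "
from rig import robot
print(robot.finish_job())"
```

```text
the job is handed in; nothing more can be done
None
```

The welded connector is seated in the nest and left clamped, and the job was handed in at about 26.5 s of the 72 s. No verdict was reported.

**What I did**
- **Connector:** I picked up the capped orange connector and lowered it into the nest, seeing no contact force above sensor noise.
- **Swing arm:** I pushed the bar with closed fingers until it stalled at the stop. The highest wrist force I read was about 19 N sideways, 21 N in all.
- **Clamp head:** I turned it about 121° clockwise in steps, with a check after each, and stopped after the slip began. Then I let go and moved clear.

**Last checks**
- **Seating:** before clamping, the cap top was at z = 0.070 m. It was within about 1 mm of the nest axis.
- **Swing angle:** about 0.01 rad, good to roughly 0.02 rad. I measured this before clamping. The final scene picture shows the arm over the connector with the foot on the cap.
- **Slip:** torque levelled off at about 0.16–0.17 N m. After release, the close-up showed the clutch line about 20° ahead of the collar pip, inside the 6–45° window.
- **Other parts:** the listed bystanders are in the same places in the top view as at the start.

**Disagreements and gaps**
- Wrist-camera positions of the head differed by about 2–3 mm between tool yaws, so I averaged them.
- Torque readings were noisy, about ±0.03 N m.
- I could not measure the foot force directly. I inferred it from the slip.

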